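# Second course: lay the next roof shingle on the nest box

### The arm

A 6-joint arm with a two-finger parallel gripper is mounted at the origin on the work surface. World frame = base frame: x ahead of the robot, y to its left, z up, the work surface at z = 0. Lengths are in m, angles in rad, forces in N, time in s.
With the tool pointing down it reaches from about 0.275 to 0.85 m from the base axis. Payload 19 kg.
Tool frame: the origin (TCP) lies at the very end of the fingers, on their centre line; the grasp point (between the pads) lies 19 mm behind it (robot.hold_point_z is the distance from the TCP to the grasp point, in m); z points along the fingers, y is the line along which they close (so a half turn about z gives the same grasp; the last joint's range is limited). The gripper opens to 85 mm and grips with 20 to 120 N. Pads are 22 mm wide; open, the fingers measure 114 mm over their backs; the gripper's body (76 mm by 85 mm) begins 54 mm behind the grasp point. The pads swing forward as they close: fully open they stand 13 mm farther back than shut.
Start: joints at [-1.24, 0.15, 1.437, -0, 1.554, -0.134], TCP at [0.258, -0.514, 0.231] pointing down, gripper open.
Joint ranges: [-2.8, 2.8], [-0.68, 2.1], [0.12, 2.68], [-1.39, 4.53], [0.16, 2.79], [-2.81, 2.81]. Speed limits (rad/s): [1.89, 1.89, 2.22, 3.01, 3.01, 3.01].

### API

Orientations are given as [roll, pitch, yaw] about the fixed x, y, z axes, in that order (R = Rz(yaw) Ry(pitch) Rx(roll)).
In Python, from cell import status, cams, ticket, robot gives the robot as it stands.
- The arm moves only by the tool send_rows, never from a script. Its argument "rows" is a list that holds one entry, the list of rows, each a list of 7 numbers: the finger opening in mm, from 0 to 85.4, then the shift along the tool's x, y, z in units of 25 mm (1.0 is 25 mm), then the turn, a rotation vector about the tool's x, y, z in units of 6 degrees (1.0 is 6 degrees). In form: [[[hand, x, y, z, ax, ay, az], ...]]. A call has exactly 10 rows; each row shifts and turns the commanded pose from where the row before left it, along the tool's axes as they then stand; what a row does not reach is not made up. A row lasts 1/12 s, in which the tool goes at most 41.7 mm and 7.16 degrees, less where a joint would pass 70% of its speed; a pose out of reach is approached as far as the arm can. A call is refused whole if a number of a shift passes 1 or a number of a turn 1, either way. A call with a gripper value outside its range is refused whole. The fingers move at their own pace and stop on an object; "newtons" is the grip in N (left out, the last holds). Time passes only in rows, so rows that do not move let the fingers close, or fill a call up. It gives the time, the measured TCP pose, the force, the opening and the grip force at its end, in the units of the state.
- status.get_state(): the state, without advancing time (a new reading comes with each control period).
- cams.grab_frame(name): name is "scene" or "top" or "wrist"; returns (picture, depth): 384x512x3 uint8, red, green, blue; 384x512 float32, m along the optical axis (not along the pixel's ray), 0 where there is no reading.
- cams.camera_params(name): a dict with "K" (3x3 intrinsics, pixels), "R" (3x3) and "t" (3): a world point X has camera coordinates R X + t. Camera axes: x right, y down, z forward; pixel columns grow to the right and rows downward; lengths in m; the calibration is good to about 2 mm. A picture is of the moment at which its call begins: read the wrist's pose just before it. camera_params takes no time and is no camera call; for the wrist camera it gives the pose at the moment of the call.
- ticket.job_done(): hands the job in; it is judged then, once.
The state is a dict: "time_s": time; "joint_positions": joint angles; "qvel": joint speeds; "effort": joint torques, N m; "ee_pos": TCP position; "tool_rot": TCP orientation; "contact_force": force on the tool from outside, world axes, zero at the start; "moment": the same for the moment, N m; "finger_gap": opening from 0.0 (shut) to 1.0 (fully open); "grasp_force": force on a finger pad.
Only numpy, scipy, OpenCV 4.12 (cv2) and the standard library are available. Lean on these libraries where they do the work, as an engineer would, in place of code of your own. Each camera call takes 0.05 s, during which the arm holds its last target. There are 200 camera calls.

### The job

Take the pale shingle out of the rack, lay it flat on the cork mat and let go, then pick it up again and lay it on the nest box roof as the next shingle of the second course: flat, its lower long edge hard against the yellow gauge strip and its end hard against the dark half shingle, so that it straddles the joint of the course below. Press it home gently, for the strip is only clamped and must not slip, and leave the blue board and everything else on the table where it is.

Things in the scene. Friction and masses are not known exactly. Their poses are not given: they have to be found in the camera images.
- shingle: The pale wooden shingle, a plain plate 12 x 110 x 60 mm, about 60 g. Origin at its centre; own x along the thickness, y along the 110 mm length, z along the 60 mm width; both faces alike. It starts standing loosely on a long edge in one of the rack's two slots (z up), lower edge 8 mm and top edge 68 mm above the table.
- rack: Grey plastic rack, base 150 x 125 x 8 mm, fixed. Origin at the centre of its underside, x across the slots. Slots at x = -36 and +36 mm, 15.6 mm wide, between walls 6 mm thick and 100 mm long reaching 30 mm above the table. The pale shingle is in one, the blue board in the other.
- blue_board: Blue painted board of the same size and axes as the shingle, standing in the other slot of the rack. Not to be used; leave it there.
- mat: Cork mat, fixed, 150 (x) x 160 (y) x 4 mm, its top 4 mm above the table. Origin at the centre of its underside.
- roof: Roof deck of the nest box, fixed, 175 mm up the slope x 240 mm wide, sloping 18 degrees, low edge nearer the robot. Origin: middle of the low edge on the deck, 68 mm above the table; x up the slope, y along the low edge, z square out of the roof. A grey board at x 67 to 174, y -115 to 115 mm, top at z = 12.5 mm, carries the second course.
- joint_below (a point): Upper end of the joint between the two dark first-course shingles (nailed on), on their top face: roof x = 65, y = 0, z = 12 mm. They lie at roof x 5 to 65 mm, each 110 mm long, 2 mm apart. The pale shingle laps over them by 20 mm and has its middle over this joint (its home centre: roof x = 75, y = 0 to 2, z = 18.5 mm).
- half_end (a point): Middle of the end face of the dark half shingle that begins the second course (nailed on), facing roof -y: roof x = 75.5, y = 57, z = 18.7 mm. The half shingle is 60 mm up the slope, 55 mm long (roof y 57 to 112), 12 mm thick. The end of the pale shingle butts against this face.
- gauge_edge (a point): Middle of the yellow gauge strip's upper edge, at its foot: roof x = 45, y = 0, z = 12.5 mm, axes as the roof's. The strip is 14 mm wide, spans the roof and stands 10.5 mm above the board. At home the shingle's lower long edge touches it (centre 30 mm up the slope). No finger fits between: lay the shingle higher up, let go and push it down.
- gauge (a joint): How far the gauge strip has slipped (m): 0 at the start, negative when pushed down the slope. Two spring clamps hold it; it slips when pushed with more than about 12 N.
- spare_half: Spare dark half shingle lying on the table beyond the mat and the pencil, 60 x 55 x 12 mm, origin at its centre; leave it.
- pencil: Flat orange carpenter's pencil just beyond the mat, 12 x 130 x 8 mm, origin under its middle; leave it.
- tape: Yellow tape measure, 70 x 35 x 65 mm, origin under its centre; leave it.
- nails: Clear jar of nails, 64 mm across, 85 mm high, origin under its centre; leave it.
- hammer: Hammer lying at the side, origin on the table at about its middle; leave it.
Things that resemble listed ones, but are neither listed nor needed, are in the scene too. Of the things shaped like the shingle, the wooden one is meant.

How it is judged:
On the way:
1. the shingle lies flat on the cork mat, let go (angle between the x axis of shingle and the z axis of mat, either way round below 0.08 rad and horizontal distance between shingle and mat below 0.08 m and height (world z) of shingle below 0.016 m and contact force between shingle and the fingers below 0.05 N and linear speed of shingle below 0.02 m/s), for 0.2 s.
At the end, for the whole second after the job is handed in: The pale shingle rests on the roof, flat (0.06 rad) and square (0.04 rad), its centre 26 to 33 mm above the strip's edge along the slope, from 2.5 mm short of the roof's middle to 4 mm past it towards the half shingle, 15 to 22 mm off the deck; strip slipped under 3 mm (angle between the x axis of shingle and the z axis of roof, either way round below 0.06 rad and angle between the y axis of shingle and the y axis of roof, either way round below 0.04 rad and x of shingle in the frame of gauge_edge between 0.026 and 0.033 m and y of shingle in the frame of roof between -0.0025 and 0.004 m and z of shingle in the frame of roof between 0.015 and 0.022 m and value of joint gauge above -0.003 m and linear speed of shingle below 0.01 m/s); the robot touches nothing.
It fails at once if the blue board is moved by more than 20 mm (distance of blue_board from where it was at the start of the episode above 0.02 m).
It fails at once if another loose thing on the table is moved by more than 20 mm (distance of any of spare_half, pencil, tape, nails, hammer from where it was at the start of the episode above 0.02 m).
It fails at once if the gauge strip slips by 3 mm or more (value of joint gauge below -0.003 m).
It also fails if it takes over 61 s, if anything falls off the work surface, if the arm or the gripper's body presses on something with over 40 N, if the wrist force passes 120 N, or if a joint passes its speed limit or range.

## Working session

There is one attempt and no reset: what is moved stays moved. The work goes in short steps, Python scripts to look and compute and a tool call to move; the robot and the scene stay as the last step left them, time stands still between calls to the robot, and variables do not carry over. Pictures are saved under pics/ and viewed, at most 10 in all, crops included, and the job is handed in when it is done.

Besides the shell and the picture viewer there is one more tool, called after "Emit:" in YAML: its name, and indented under it one key for each argument. send_rows: Moves the arm, as the interface text tells. Its arguments: {"type":"object","properties":{"rows":{"type":"array","items":{"type":"array","items":{"type":"array","items":{"type":"number"}}}},"newtons":{"type":"number"}},"required":["rows"]}

```bash
mkdir -p pics; ls
python3 - <<'E'
from cell import status,cams,robot
import cv2,numpy as np
print(status.get_state(), robot.hold_point_z)
for n in("scene","top"):
    p,d=cams.grab_frame(n); c=cams.camera_params(n)
    np.savez("pics/%s0.npz"%n,p=p,d=d,**c); cv2.imwrite("pics/%s0.png"%n,p[:,:,::-1])
    print(n,c)
a=cv2.imread("pics/scene0.png");b=cv2.imread("pics/top0.png")
E
```

```text
pics
{'time_s': 0.0, 'joint_positions': array([-1.24000401e+00,  1.50963868e-01,  1.43805391e+00, -1.89828839e-05,
        1.55378276e+00, -1.34002642e-01]), 'qvel': array([-0.00098082, -0.00142347, -0.00049806, -0.00140327, -0.00107879,
        0.00012535]), 'effort': array([-7.86059559e-05, -7.13054752e+01, -5.70876610e+01, -3.24203529e-04,
        8.85302376e-03, -1.35129301e-05]), 'ee_pos': array([ 0.25762992, -0.51377022,  0.23067668]), 'tool_rot': array([-3.14039307e+00, -1.42565375e-04,  4.64795211e-01]), 'contact_force': array([-0.50624573,  0.31160253, -0.33182536]), 'moment': array([-0.02653217, -0.03162307,  0.00862788]), 'grasp_force': 0.0, 'finger_gap': 0.9986611474724495} 0.0187
scene {'K': array([[394.32185796,   0.        , 258.88087278],
       [  0.        , 394.32185796, 194.11210757],
       [  0.        ,   0.        ,   1.        ]]), 'R': array([[ 0.15417701,  0.98799661, -0.00959894],
       [ 0.62989641, -0.105771  , -0.76944331],
       [-0.76122267,  0.11258413, -0.63864298]]), 't': array([-0.12906388, -0.26511489,  1.61105209])}
top {'K': array([[357.36982812,   0.        , 260.04767256],
       [  0.        , 357.36982812, 190.66471691],
       [  0.        ,   0.        ,   1.        ]]), 'R': array([[-0.01099332, -0.99985178,  0.01325041],
       [-0.98349928,  0.00841861, -0.18071605],
       [ 0.18057771, -0.01501844, -0.98344605]]), 't': array([0.02257988, 0.55004532, 1.17954211])}
```

View pics/scene0.png

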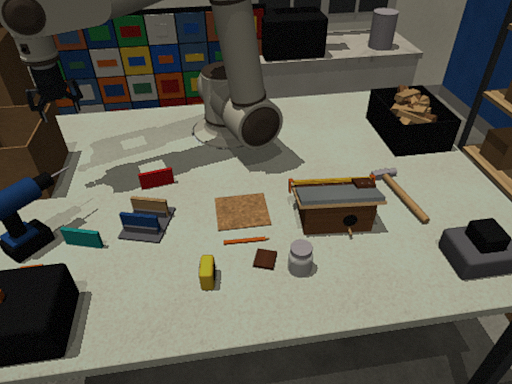

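View pics/top0.png

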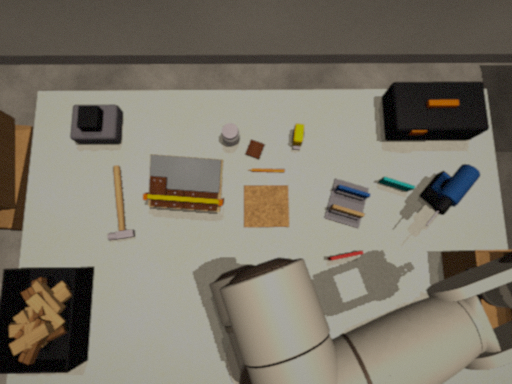

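Candidates (top view): wooden shingle in the rack (346,212), blue board in the rack (353,191), a teal board (397,184) and a red board (345,255) loose on the table. In the scene view the wooden one is at (149,207). I choose the wooden one. The roof is at (185,185), with the half shingle on its left (+y), and the mat is at (266,206).

```bash
cat > h.py <<'E'
import numpy as np,cv2
from scipy.spatial.transform import Rotation as Ro
def cloud(p,d,K,R,t,**k):
    v,u=np.mgrid[:d.shape[0],:d.shape[1]]
    c=np.stack([(u-K[0,2])/K[0,0]*d,(v-K[1,2])/K[1,1]*d,d],-1)
    X=(c-t)@R; X[d==0]=np.nan
    return X,cv2.cvtColor(p,cv2.COLOR_RGB2HSV)
def rect(P):
    r=cv2.minAreaRect((P[:,:2]*1000).astype(np.float32)); b=cv2.boxPoints(r)
    e=b[1]-b[0],b[2]-b[1]; l=max(e,key=np.linalg.norm)
    return np.round(r[0],1),np.round(r[1],1),round(float(np.degrees(np.arctan2(l[1],l[0]))),2)
E
python3 - <<'E'
from h import *
for n in("top","scene"):
    X,H=cloud(**np.load(f"pics/{n}0.npz")); x,y,z=X[...,0],X[...,1],X[...,2]
    h,s,v=[H[...,i].astype(int) for i in range(3)]
    def show(nm,m):
        P=X[m]; 
        if len(P)>10: print(n,nm,len(P),rect(P),"med",np.round(np.median(P,0),4),"zmax",np.round(np.percentile(P[:,2],[2,50,98]),3))
    c={"top":(346,212),"scene":(149,207)}[n]; print("probe",X[c[1],c[0]],H[c[1],c[0]])
    rk=(abs(x-X[c[1],c[0]][0])<.12)&(abs(y-X[c[1],c[0]][1])<.12)
    show("wood",rk&(h<25)&(h>8)&(s>70)&(z>.045)&(z<.09))
    show("woodtop",rk&(h<25)&(h>8)&(s>70)&(z>.06)&(z<.09))
    show("blue",rk&(h>100)&(h<125)&(s>100)&(z>.045)&(z<.09))
    m=(h<25)&(s>70)&(z>-.003)&(z<.012)
    c={"top":(266,206),"scene":(243,211)}[n]; q=X[c[1],c[0]]; print("mat probe",q,H[c[1],c[0]])
    show("mat",m&(abs(x-q[0])<.12)&(abs(y-q[1])<.12))
    c={"top":(185,170),"scene":(340,193)}[n]; q=X[c[1],c[0]]; print("roof probe",q,H[c[1],c[0]])
    near=(abs(x-q[0])<.2)&(abs(y-q[1])<.17)&(z>.05)
    ye=near&(h>20)&(h<33)&(s>150)&(v>120); show("yellow",ye)
    g=near&(s<60)&(z>.08); show("grey",g)
    P=X[g]; 
    if len(P)>50:
        for _ in range(3):
            ce=P.mean(0); w=np.linalg.svd(P-ce,full_matrices=False)[2][2]; w*=np.sign(w[2]); r=(P-ce)@w; P=P[abs(r)<.004]
        print("plane",len(P),ce,w,"tilt",np.degrees(np.arccos(w[2])),"dir",np.degrees(np.arctan2(-w[1],-w[0])), "res",r.std())
p=np.load("pics/top0.npz")["p"]
a=cv2.resize(p[135:255,135:235],None,fx=4,fy=4,interpolation=2); b=cv2.resize(p[165:245,310:390],(480,480),interpolation=2)
cv2.imwrite("pics/crop1.png",np.hstack([a,b[:, :400]])[:,:,::-1])
E
```

```text
probe [ 0.47383032 -0.27578688  0.04865983] [ 16 143  82]
top wood 158 (array([ 478.6, -279.1]), array([107.6,  12.5]), 72.38) med [ 0.478  -0.2777  0.0672] zmax [0.046 0.067 0.073]
top woodtop 126 (array([ 478.6, -279.1]), array([107.6,  12.5]), 72.38) med [ 0.4781 -0.2782  0.0677] zmax [0.061 0.068 0.073]
top blue 132 (array([ 545.5, -301.8]), array([104.4,  10.7]), 72.56) med [ 0.5446 -0.2997  0.0668] zmax [0.047 0.067 0.072]
mat probe [ 0.50344743 -0.0040417   0.00253699] [ 17 144 165]
top mat 1860 (array([504.7,  -4.3]), array([156.7, 150.9]), 89.9) med [ 0.5036 -0.0037  0.0042] zmax [-0.001  0.004  0.009]
roof probe [0.60761436 0.26227544 0.12201294] [ 19  16 125]
top yellow 320 (array([517.9, 271.7]), array([233.1,  15.2]), 85.05) med [0.5175 0.2703 0.1015] zmax [0.09  0.102 0.107]
top grey 2388 (array([661. , 243.7]), array([264.6, 284.1]), -9.63) med [0.6076 0.2445 0.1171] zmax [0.083 0.117 0.134]
plane 532 [0.59836482 0.2641272  0.11704223] [-0.11492073 -0.03738236  0.99267104] tilt 6.941039732814342 dir 18.01909601434021 res 0.0017810092310657035
probe [ 0.47948479 -0.2799
[... 358 characters left out ...]
med [ 0.5493 -0.3011  0.062 ] zmax [0.046 0.062 0.069]
mat probe [0.50931101 0.0014311  0.00424023] [ 16 138 120]
scene mat 1709 (array([526. ,  -2.6]), array([159.9, 206.7]), -0.3) med [ 0.5107 -0.004   0.0026] zmax [-0.001  0.003  0.006]
roof probe [0.60608875 0.26703341 0.11895203] [ 40   7 106]
scene yellow 140 (array([518.5, 271.2]), array([233.6,  18.4]), 84.71) med [0.5173 0.2543 0.0998] zmax [0.093 0.1   0.104]
scene grey 1729 (array([663.8, 245.7]), array([262.8, 282.3]), -10.18) med [0.6252 0.2335 0.1174] zmax [0.082 0.117 0.132]
plane 278 [0.61006199 0.27809226 0.11869081] [-0.10927787 -0.0407048   0.99317746] tilt 6.696654884864758 dir 20.429804189538856 res 0.0016129974423761285
```

View pics/crop1.png

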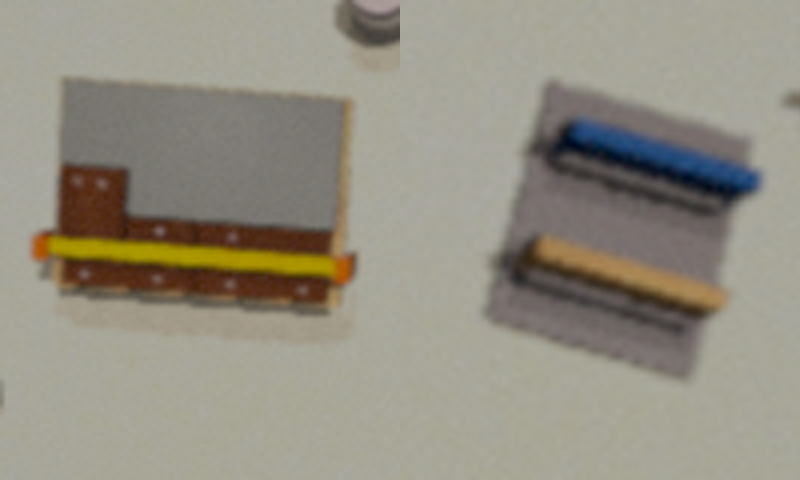

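The crop confirms the wooden plate in the lower slot of the rack. Its top edge is centred at about (0.478, -0.279) with heading 72°.

```bash
cat >> h.py <<'E'
from scipy.linalg import logm,expm
def T(p,R):
    M=np.eye(4); M[:3,:3]=R; M[:3,3]=p; return M
def cur():
    from cell import status
    s=status.get_state(); return T(s["ee_pos"],Ro.from_euler("xyz",s["tool_rot"]).as_matrix()),s
def down(yaw,tilt=0):   # tilt: degrees about tool x
    return (Ro.from_euler("xyz",[180,0,yaw],degrees=True)*Ro.from_rotvec([np.radians(tilt),0,0])).as_matrix()
def row(A,B,n):
    "constant row that, repeated n times, leads from pose A to pose B"
    D=np.real(expm(np.real(logm(np.linalg.inv(A)@B))/n))
    r=np.r_[D[:3,3]/.025,np.degrees(Ro.from_matrix(D[:3,:3]).as_rotvec())/6]
    print(n,"x",np.round(r,3).tolist())
    return A@np.linalg.matrix_power(D,n)
E
python3 - <<'E'
from h import *
A,s=cur(); B=T([.478,-.279,.16],down(72)); row(A,B,10)
E
```

```text
10 x [1.322, 0.005, 0.283, -0.001, -0.001, -0.756]
```

Emit:
send_rows:
  rows:
    - [[85, 1.0, 0, 0.21, 0, 0, -0.57], [85, 1.0, 0, 0.21, 0, 0, -0.57], [85, 1.0, 0, 0.21, 0, 0, -0.57], [85, 1.0, 0, 0.21, 0, 0, -0.57], [85, 1.0, 0, 0.21, 0, 0, -0.57], [85, 1.0, 0, 0.21, 0, 0, -0.57], [85, 1.0, 0, 0.21, 0, 0, -0.57], [85, 1.0, 0, 0.21, 0, 0, -0.57], [85, 1.0, 0, 0.21, 0, 0, -0.57], [85, 1.0, 0, 0.21, 0, 0, -0.57]]

```text
time_s: 0.93
ee_pos: [0.4413, -0.348, 0.1781]
tool_rot: [-3.141, -0.0, 1.065]
contact_force: [0.8, -0.0, 0.3]
finger_gap: 0.998
grasp_force: 0.0
```

Run:
```python
from h import *
A,s=cur(); print(s["time_s"],s["ee_pos"],np.degrees(s["tool_rot"])); B=T([.478,-.279,.16],down(72)); row(A,B,5)
```

```text
0.9333 [ 0.44133733 -0.34796963  0.17813299] [-1.79961580e+02 -1.62974120e-02  6.10027883e+01]
5 x [0.625, 0.037, 0.145, -0.001, -0.001, -0.367]
```

Emit:
send_rows:
  rows:
    - [[45, 0.63, 0.04, 0.15, 0, 0, -0.37], [45, 0.63, 0.04, 0.15, 0, 0, -0.37], [45, 0.63, 0.04, 0.15, 0, 0, -0.37], [45, 0.63, 0.04, 0.15, 0, 0, -0.37], [45, 0.63, 0.04, 0.15, 0, 0, -0.37], [45, 0, 0, 0, 0, 0, 0], [45, 0, 0, 0, 0, 0, 0], [45, 0, 0, 0, 0, 0, 0], [45, 0, 0, 0, 0, 0, 0], [45, 0, 0, 0, 0, 0, 0]]

```text
time_s: 1.77
ee_pos: [0.4779, -0.2803, 0.1601]
tool_rot: [3.142, 0.0, 1.254]
contact_force: [-1.1, 0.1, 0.2]
finger_gap: 0.529
grasp_force: 0.0
```

Run:
```python
from h import *
from cell import cams
A,s=cur(); c=cams.camera_params("wrist"); p,d=cams.grab_frame("wrist"); np.savez("pics/w1.npz",p=p,d=d,**c); cv2.imwrite("pics/w1.png",p[:,:,::-1])
print(s["ee_pos"],np.degrees(s["tool_rot"]))
X,H=cloud(p,d,**c); m=(H[...,0]>8)&(H[...,0]<25)&(H[...,1]>70)&(X[...,2]>.06)&(X[...,2]<.075)&(np.hypot(X[...,0]-.478,X[...,1]+.279)<.09)
print(m.sum(),rect(X[m]),np.median(X[m],0)); row(A,T([.478,-.279,.05],down(72)),8)
```

```text
[ 0.4779052  -0.28034782  0.16012921] [1.79999529e+02 3.07149442e-03 7.18638436e+01]
1670 (array([ 477. , -276.5]), array([109.4,  11.8]), 72.55) [ 0.47873589 -0.2706359   0.06797615]
8 x [0.007, -0.002, 0.551, 0.0, 0.0, -0.003]
```

View pics/w1.png

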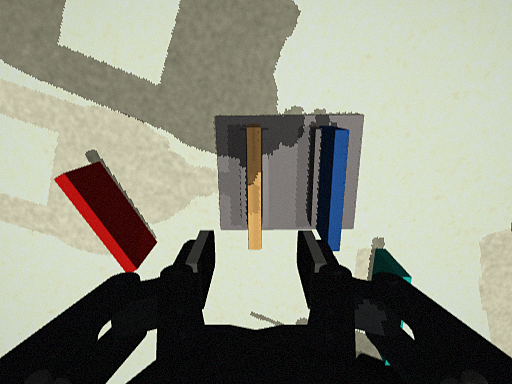

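The wrist view shows the wooden top edge running from (254,127) to (255,248), centred between the fingers. The blue board at (332,185) is clear.

Emit:
send_rows:
  rows:
    - [[45, 0.13, -0.04, 0.55, 0, 0, 0], [45, 0, 0, 0.55, 0, 0, 0], [45, 0, 0, 0.55, 0, 0, 0], [45, 0, 0, 0.55, 0, 0, 0], [45, 0, 0, 0.55, 0, 0, 0], [45, 0, 0, 0.55, 0, 0, 0], [45, 0, 0, 0.55, 0, 0, 0], [45, 0, 0, 0.55, 0, 0, 0], [8, 0, 0, 0, 0, 0, 0], [8, 0, 0, 0, 0, 0, 0]]
  newtons: 40

```text
time_s: 2.65
ee_pos: [0.4779, -0.2764, 0.0499]
tool_rot: [-3.14, -0.0, 1.255]
contact_force: [1.0, -0.7, -0.1]
finger_gap: 0.249
grasp_force: 0.0
```

Emit:
send_rows:
  rows:
    - [[8, 0, 0, 0, 0, 0, 0], [8, 0, 0, 0, 0, 0, 0], [8, 0, 0, 0, 0, 0, 0], [8, 0, 0, 0, 0, 0, 0], [8, 0, 0, -0.4, 0, 0, 0], [8, 0, 0, -0.8, 0, 0, 0], [8, 0, 0, -1, 0, 0, 0], [8, 0, 0, -1, 0, 0, 0], [8, 0, 0, -1, 0, 0, 0], [8, 0, 0, -0.8, 0, 0, 0]]

```text
time_s: 3.48
ee_pos: [0.4783, -0.2764, 0.178]
tool_rot: [3.14, 0.001, 1.255]
contact_force: [0.8, 0.2, 0.1]
finger_gap: 0.124
grasp_force: 42.4
```

Run:
```python
from h import *
A,s=cur(); print(s["ee_pos"],np.degrees(s["tool_rot"]),s["finger_gap"],s["grasp_force"])
M=T([.505,-.02,.13],down(0,55)); A=row(A,M,14); row(M,T([.505,0,.035],down(0,55)),6)
```

```text
[ 0.47832176 -0.27639805  0.17798493] [1.79902860e+02 3.17727158e-02 7.19314363e+01] 0.12408911846566155 42.35591411590576
14 x [0.517, -0.439, 0.431, 0.565, 0.409, 0.786]
6 x [0.0, 0.442, 0.472, -0.0, 0.0, 0.0]
```

Emit:
send_rows:
  rows:
    - [[8, 0.362, -0.307, 0.302, 0.396, 0.286, 0.55], [8, 0.362, -0.307, 0.302, 0.396, 0.286, 0.55], [8, 0.362, -0.307, 0.302, 0.396, 0.286, 0.55], [8, 0.362, -0.307, 0.302, 0.396, 0.286, 0.55], [8, 0.362, -0.307, 0.302, 0.396, 0.286, 0.55], [8, 0.362, -0.307, 0.302, 0.396, 0.286, 0.55], [8, 0.362, -0.307, 0.302, 0.396, 0.286, 0.55], [8, 0.362, -0.307, 0.302, 0.396, 0.286, 0.55], [8, 0.362, -0.307, 0.302, 0.396, 0.286, 0.55], [8, 0.362, -0.307, 0.302, 0.396, 0.286, 0.55]]

```text
time_s: 4.32
ee_pos: [0.4578, -0.148, 0.1272]
tool_rot: [-2.658, -0.158, 0.625]
contact_force: [-0.6, -0.2, -0.5]
finger_gap: 0.131
grasp_force: 42.4
```

Run:
```python
from h import *
A,s=cur(); print(s["ee_pos"],np.degrees(s["tool_rot"]),s["joint_positions"],s["grasp_force"])
M=T([.505,-.02,.13],down(0,55)); row(A,M,10)
```

```text
[ 0.4578412  -0.14800011  0.12722602] [-152.31693726   -9.03870309   35.82924334] [-0.65700133  0.26722926  1.59707131  0.27131733  1.70665985  0.22751183] 42.37657427787781
10 x [0.349, -0.309, 0.301, 0.392, 0.286, 0.548]
```

Emit:
send_rows:
  rows:
    - [[8, 0.35, -0.31, 0.3, 0.392, 0.286, 0.548], [8, 0.35, -0.31, 0.3, 0.392, 0.286, 0.548], [8, 0.35, -0.31, 0.3, 0.392, 0.286, 0.548], [8, 0.35, -0.31, 0.3, 0.392, 0.286, 0.548], [8, 0.35, -0.31, 0.3, 0.392, 0.286, 0.548], [8, 0.35, -0.31, 0.3, 0.392, 0.286, 0.548], [8, 0.35, -0.31, 0.3, 0.392, 0.286, 0.548], [8, 0.35, -0.31, 0.3, 0.392, 0.286, 0.548], [8, 0.35, -0.31, 0.3, 0.392, 0.286, 0.548], [8, 0.35, -0.31, 0.3, 0.392, 0.286, 0.548]]

```text
time_s: 5.15
ee_pos: [0.5052, -0.0202, 0.1303]
tool_rot: [-2.182, -0.0, 0.0]
contact_force: [0.5, 0.2, -0.0]
finger_gap: 0.131
grasp_force: 42.4
```

Run:
```python
from h import *
A,s=cur(); print(s["ee_pos"],np.degrees(s["tool_rot"]),s["joint_positions"],s["grasp_force"])
row(A,T([.505,0,.036],down(0,55)),8)
```

```text
[ 0.50523114 -0.02015531  0.13034012] [-1.25021656e+02 -9.80270012e-04  7.87205929e-03] [-0.64532984  0.35168913  1.70005779  0.72615134  1.7429055   0.80208791] 42.4016547203064
8 x [-0.001, 0.329, 0.353, 0.0, 0.0, 0.0]
```

Emit:
send_rows:
  rows:
    - [[8, 0, 0.33, 0.35, 0, 0, 0], [8, 0, 0.33, 0.35, 0, 0, 0], [8, 0, 0.33, 0.35, 0, 0, 0], [8, 0, 0.33, 0.35, 0, 0, 0], [8, 0, 0.33, 0.35, 0, 0, 0], [8, 0, 0.33, 0.35, 0, 0, 0], [8, 0, 0.33, 0.35, 0, 0, 0], [8, 0, 0.33, 0.35, 0, 0, 0], [8, 0, 0, 0, 0, 0, 0], [8, 0, 0, 0, 0, 0, 0]]

```text
time_s: 5.98
ee_pos: [0.5047, -0.001, 0.0347]
tool_rot: [-2.183, 0.0, 0.002]
contact_force: [-0.2, -0.3, 0.8]
finger_gap: 0.128
grasp_force: 42.4
```

Run:
```python
from h import *
from cell import cams
A,s=cur(); print(s["ee_pos"],np.degrees(s["tool_rot"]),s["contact_force"])
p,d=cams.grab_frame("scene"); cv2.imwrite("pics/s1.png",cv2.resize(p[120:300,90:330],None,fx=3,fy=3)[:,:,::-1])
```

```text
[ 0.50465039 -0.00100625  0.03474773] [-1.25082999e+02  5.69750906e-03  1.42206323e-01] [-0.2265476  -0.26980735  0.75508361]
```

View pics/s1.png

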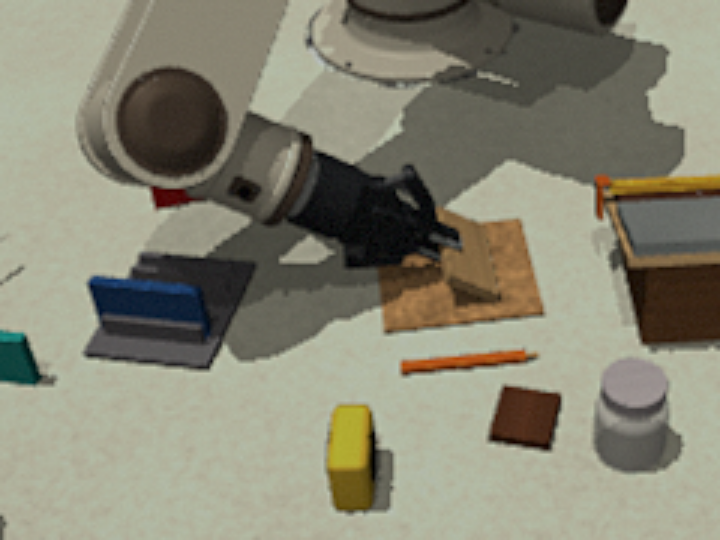

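The shingle leans in the fingers at (465,255) of the crop, with its lower edge on the mat near its centre. The blue board stays in the rack. Next I open a little and draw back along the fingers.

Emit:
send_rows:
  rows:
    - [[26, 0, 0, 0, 0, 0, 0], [26, 0, 0, 0, 0, 0, 0], [26, 0, 0, 0, 0, 0, 0], [26, 0, 0, -0.1, 0, 0, 0], [26, 0, 0, -0.3, 0, 0, 0], [26, 0, 0, -0.5, 0, 0, 0], [26, 0, 0, -0.8, 0, 0, 0], [26, 0, 0, -1, 0, 0, 0], [26, 0, 0, -1, 0, 0, 0], [26, 0, 0, -1, 0, 0, 0]]

```text
time_s: 6.87
ee_pos: [0.5048, -0.0992, 0.1043]
tool_rot: [-2.184, -0.001, 0.002]
contact_force: [0.6, -0.3, 0.5]
finger_gap: 0.305
grasp_force: 0.0
```

Run:
```python
from h import *
A,s=cur(); print(s["ee_pos"],np.degrees(s["tool_rot"]),s["grasp_force"])
row(A,T([.505,.0,.17],down(0,0)),10)
```

```text
[ 0.50479602 -0.09921762  0.10428247] [-1.25158469e+02 -6.12409792e-02  1.07040160e-01] 0.0
10 x [0.001, -0.494, -0.029, -0.914, -0.0, 0.002]
```

Emit:
send_rows:
  rows:
    - [[85, 0, -0.49, -0.03, -0.91, 0, 0], [85, 0, -0.49, -0.03, -0.91, 0, 0], [85, 0, -0.49, -0.03, -0.91, 0, 0], [85, 0, -0.49, -0.03, -0.91, 0, 0], [85, 0, -0.49, -0.03, -0.91, 0, 0], [85, 0, -0.49, -0.03, -0.91, 0, 0], [85, 0, -0.49, -0.03, -0.91, 0, 0], [85, 0, -0.49, -0.03, -0.91, 0, 0], [85, 0, -0.49, -0.03, -0.91, 0, 0], [85, 0, -0.49, -0.03, -0.91, 0, 0]]

```text
time_s: 7.7
ee_pos: [0.5052, 0.0004, 0.171]
tool_rot: [3.141, -0.005, 0.0]
contact_force: [-0.5, -0.3, -0.0]
finger_gap: 0.997
grasp_force: 0.0
```

Run:
```python
from h import *
from cell import cams
A,s=cur(); print(s["ee_pos"],np.degrees(s["tool_rot"]))
c=cams.camera_params("wrist"); p,d=cams.grab_frame("wrist"); cv2.imwrite("pics/w2.png",p[:,:,::-1])
X,H=cloud(p,d,**c); z=X[...,2]
m=(z>.0125)&(z<.022)&(abs(X[...,0]-.5)<.1)&(abs(X[...,1])<.075)
m=cv2.morphologyEx(m.astype(np.uint8),cv2.MORPH_OPEN,np.ones((3,3)))>0
print(m.sum(),rect(X[m]),np.median(X[m],0))
```

```text
[5.05244181e-01 3.73659765e-04 1.70968526e-01] [ 1.79981376e+02 -2.80943895e-01  1.97456937e-02]
5507 (array([503.8,   1.5]), array([110.5,  60.1]), 0.03) [0.50857299 0.00120475 0.01604003]
```

View pics/w2.png

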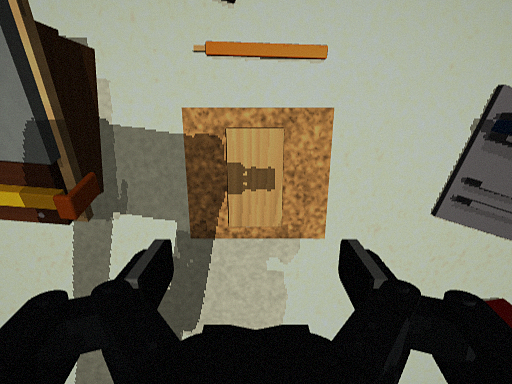

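The shingle lies flat on the mat at pixels (227..284, 127..227), centre (0.504, 0.0015), and it's released.

Emit:
send_rows:
  rows:
    - [[70, -0.02, -0.02, 0.4, 0, 0.04, 0], [70, 0, -0.02, 0.4, 0, 0, 0], [70, 0, 0, 0.4, 0, 0, 0], [70, 0, 0, 0.4, 0, 0, 0], [70, 0, 0, 0.4, 0, 0, 0], [70, 0, 0, 0.4, 0, 0, 0], [70, 0, 0, 0.4, 0, 0, 0], [70, 0, 0, 0.4, 0, 0, 0], [70, 0, 0, 0.4, 0, 0, 0], [70, 0, 0, 0.4, 0, 0, 0]]

```text
time_s: 8.58
ee_pos: [0.5046, 0.0023, 0.0675]
tool_rot: [-3.137, -0.005, 0.002]
contact_force: [0.7, -0.1, -0.1]
finger_gap: 0.822
grasp_force: 0.0
```

Run:
```python
from h import *
from cell import cams
A,s=cur(); print(s["ee_pos"],np.degrees(s["tool_rot"]),s["finger_gap"])
c=cams.camera_params("wrist"); p,d=cams.grab_frame("wrist")
f=np.load("pics/w1.npz"); A1=T([.4779,-.2803,.1601],down(71.86))
for AA,(X,H) in((A1,cloud(**f)),(A,cloud(p,d,**c))):
    Y=(X-AA[:3,3])@AA[:3,:3]
    m=(abs(Y[...,0])<.02)&(abs(Y[...,1])<.065)&(Y[...,2]<.02)&(Y[...,2]>-.05)
    P=Y[m]; 
    for sg in(-1,1):
        Q=P[P[:,1]*sg>0]; k=Q[:,2]>np.percentile(Q[:,2],97); print(len(Q),np.percentile(Q[:,2],[50,90,99,100]).round(4),Q[k].mean(0).round(4))
m=(X[...,2]>.0125)&(X[...,2]<.022)&(abs(X[...,0]-.5)<.1)&(abs(X[...,1])<.045)&(H[...,1]>60)
print(rect(X[m]))
```

```text
[0.50463654 0.00233388 0.06754242] [-1.79712789e+02 -2.80928917e-01  1.18287646e-01] 0.821780537317971
2123 [-0.0335 -0.0128 -0.0048 -0.0015] [ 0.0021 -0.0234 -0.0054]
2133 [-0.0337 -0.013  -0.0048 -0.0016] [ 0.0022  0.0227 -0.0055]
2024 [-0.0322 -0.0159 -0.0095 -0.0077] [ 0.0009 -0.0354 -0.0099]
2028 [-0.0323 -0.0159 -0.0095 -0.0077] [ 0.0014  0.0351 -0.01  ]
(array([504. ,   1.5]), array([110.1,  60.2]), 0.12)
```

Emit:
send_rows:
  rows:
    - [[70, -0.02, 0.03, 0.38, 0, 0.04, 0], [70, 0, 0, 0.38, 0, 0, 0], [70, 0, 0, 0.38, 0, 0, 0], [70, 0, 0, 0.38, 0, 0, 0], [70, 0, 0, 0.38, 0, 0, 0], [70, 0, 0, 0.38, 0, 0, 0], [70, 0, 0, 0.36, 0, 0, 0], [70, 0, 0, 0, 0, 0, 0], [50, 0, 0, 0, 0, 0, 0], [50, 0, 0, 0, 0, 0, 0]]
  newtons: 40

```text
time_s: 9.47
ee_pos: [0.505, 0.0019, 0.003]
tool_rot: [-3.137, -0.01, 0.002]
contact_force: [0.1, -0.6, -1.6]
finger_gap: 0.685
grasp_force: 43.3
```

Emit:
send_rows:
  rows:
    - [[50, 0, 0, 0, 0, 0, 0], [50, 0, 0, 0, 0, 0, 0], [50, 0, 0, 0, 0, 0, 0], [50, 0, 0, 0, 0, 0, 0], [50, 0, 0, -0.1, 0, 0, 0], [50, 0, 0, -0.3, 0, 0, 0], [50, 0, 0, -0.6, 0, 0, 0], [50, 0, 0, -1, 0, 0, 0], [50, 0, 0, -1, 0, 0, 0], [50, 0, 0, -1, 0, 0, 0]]

```text
time_s: 10.3
ee_pos: [0.5036, 0.0015, 0.1043]
tool_rot: [-3.137, -0.009, 0.002]
contact_force: [0.3, 0.4, 0.2]
finger_gap: 0.686
grasp_force: 43.3
```

```bash
cat >> h.py <<'E'
RO=np.array([.4891,.274,.068]); RY=-5.0
def roofT(o=None,y=None): return T(RO if o is None else o,Ro.from_euler("zy",[RY if y is None else y,-18],degrees=True).as_matrix())
def on(x,y,z,xt=(0,1,0),yt=(1,0,0)):
    "tool pose with TCP at roof coords (mm), tool x/y along given roof axes"
    xt=np.array(xt,float);yt=np.array(yt,float)
    return roofT()@T(np.array([x,y,z])/1e3,np.c_[xt,yt,np.cross(xt,yt)])
E
python3 - <<'E'
from h import *
A,s=cur(); A[2,3]+=.1; B=on(98,-40,75); print(B[:3,3]); row(A,B,20)
E
```

```text
[0.55545699 0.22561095 0.16842036]
20 x [0.397, -0.311, 0.052, -0.11, 0.116, -0.702]
```

Emit:
send_rows:
  rows:
    - [[50, 0, 0, -1, 0, 0, 0], [50, 0, 0, -1, 0, 0, 0], [50, 0, 0, -1, 0, 0, 0], [50, 0, 0, -1, 0, 0, 0], [50, 0.4, -0.31, 0.05, -0.11, 0.116, -0.7], [50, 0.4, -0.31, 0.05, -0.11, 0.116, -0.7], [50, 0.4, -0.31, 0.05, -0.11, 0.116, -0.7], [50, 0.4, -0.31, 0.05, -0.11, 0.116, -0.7], [50, 0.4, -0.31, 0.05, -0.11, 0.116, -0.7], [50, 0.4, -0.31, 0.05, -0.11, 0.116, -0.7]]

```text
time_s: 11.13
ee_pos: [0.5535, 0.0576, 0.1966]
tool_rot: [3.058, -0.067, 0.448]
contact_force: [0.5, -0.3, -0.0]
finger_gap: 0.691
grasp_force: 43.3
```

Emit:
send_rows:
  rows:
    - [[50, 0.4, -0.31, 0.05, -0.11, 0.116, -0.7], [50, 0.4, -0.31, 0.05, -0.11, 0.116, -0.7], [50, 0.4, -0.31, 0.05, -0.11, 0.116, -0.7], [50, 0.4, -0.31, 0.05, -0.11, 0.116, -0.7], [50, 0.4, -0.31, 0.05, -0.11, 0.116, -0.7], [50, 0.4, -0.31, 0.05, -0.11, 0.116, -0.7], [50, 0.4, -0.31, 0.05, -0.11, 0.116, -0.7], [50, 0.4, -0.31, 0.05, -0.11, 0.116, -0.7], [50, 0.4, -0.31, 0.05, -0.11, 0.116, -0.7], [50, 0.4, -0.31, 0.05, -0.11, 0.116, -0.7]]

```text
time_s: 11.97
ee_pos: [0.5727, 0.1795, 0.1795]
tool_rot: [2.887, -0.063, 1.192]
contact_force: [0.6, -0.6, -0.6]
finger_gap: 0.688
grasp_force: 43.3
```

Run:
```python
from h import *
A,s=cur(); print(s["ee_pos"],np.degrees(s["tool_rot"]),s["joint_positions"],s["grasp_force"]);B=on(98,-40,75);row(A,B,5)
```

```text
[0.57271789 0.17954976 0.17949963] [165.41486237  -3.61328332  68.32442558] [ 0.22562827  0.07851943  1.64516077 -0.10077784  1.17431402  0.63957215] 43.3366459608078
5 x [0.317, -0.249, 0.038, -0.085, 0.092, -0.56]
```

Emit:
send_rows:
  rows:
    - [[50, 0.32, -0.25, 0.04, -0.085, 0.092, -0.56], [50, 0.32, -0.25, 0.04, -0.085, 0.092, -0.56], [50, 0.32, -0.25, 0.04, -0.085, 0.092, -0.56], [50, 0.32, -0.25, 0.04, -0.085, 0.092, -0.56], [50, 0.32, -0.25, 0.04, -0.085, 0.092, -0.56], [50, 0, 0, 0, 0, 0, 0], [50, 0, 0, 0, 0, 0, 0], [50, 0, 0, 0, 0, 0, 0], [50, 0, 0, 0, 0, 0, 0], [50, 0, 0, 0, 0, 0, 0]]

```text
time_s: 12.8
ee_pos: [0.5561, 0.225, 0.1678]
tool_rot: [2.83, -0.028, 1.483]
contact_force: [-1.0, -0.9, -0.5]
finger_gap: 0.69
grasp_force: 43.3
```

Run:
```python
from h import *
from cell import cams
A,s=cur(); print(s["ee_pos"],np.degrees(s["tool_rot"]))
c=cams.camera_params("wrist"); p,d=cams.grab_frame("wrist"); np.savez("pics/w3.npz",p=p,d=d,**c); cv2.imwrite("pics/w3.png",p[:,:,::-1])
X,H=cloud(p,d,**c); M=roofT(); Y=(X-M[:3,3])@M[:3,:3]*1e3; Z=(X-A[:3,3])@A[:3,:3]*1e3
h,s,v=[H[...,i].astype(int) for i in range(3)]
ye=(h>22)&(h<33)&(s>150)&(abs(Y[...,2]-23)<4); P=Y[ye]; print("strip",len(P))
for a in range(-20,120,20):
    Q=P[abs(P[:,1]-a)<5]; 
    if len(Q)>20: print(a,np.percentile(Q[:,0],[2,98]).round(1),np.median(Q[:,2]).round(1))
g=(s<60)&(abs(Y[...,2]-12.5)<5)&(Y[...,0]>110)&(Y[...,0]<165)&(abs(Y[...,1])<105); P=Y[g]
print("board",len(P),np.median(P,0),np.linalg.lstsq(np.c_[P[:,:2],np.ones(len(P))],P[:,2],rcond=None)[0])
dk=(Y[...,2]>22)&(Y[...,2]<27)&(Y[...,0]>52)&(Y[...,0]<100)&(Y[...,1]>35)&(Y[...,1]<125); P=Y[dk]
if len(P): print("half",len(P),np.percentile(P[:,1],[.5,2,5,95,98]).round(1),np.median(P[:,2]),np.percentile(Y[(Y[...,2]>22)&(Y[...,2]<27)&(Y[...,1]>70)&(Y[...,1]<100)&(h<15)][:,0],[1,99]))
q=(h>8)&(h<25)&(s>60)&(abs(Z[...,0])<80)&(abs(Z[...,1])<45)&(Z[...,2]>-25)&(Z[...,2]<5); print("held",q.sum(),np.percentile(Z[q],[1,50,99],axis=0).round(1).tolist())
```

```text
[0.55610391 0.22500996 0.16775914] [162.13649463  -1.58035849  84.95059195]
strip 1980
60 [29.2 41.6] 22.3
80 [28.9 41.3] 21.8
board 14409 [143.33850039  46.08033089  12.33013476] [-1.55926241e-04 -2.63211210e-02  1.35156860e+01]
half 4737 [60.  60.5 61.5 91.7 92.6] 23.677718213650866 [ 43.25622309 101.47485678]
held 21466 [[-41.0, -29.6, -15.0], [13.7, -0.5, -13.5], [54.8, 28.8, -11.2]]
```

View pics/w3.png

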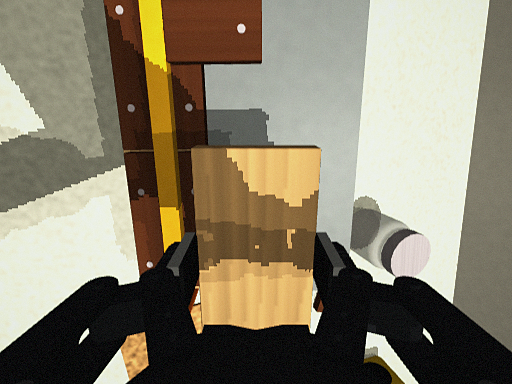

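The wrist view shows the held shingle at (192..320, 147..325), the half shingle at top left with its end at row 62, and the joint at (140,152). I'll refine the roof's offset and yaw from this frame.

Run:
```python
from h import *
X,H=cloud(**np.load("pics/w3.npz")); M=roofT(); Y=(X-M[:3,3])@M[:3,:3]*1e3
h,s,v=[H[...,i].astype(int) for i in range(3)]
ye=(h>22)&(h<33)&(s>150)&(abs(Y[...,2]-22)<4)
for side in (0,1):
    E=[]
    for r in range(0,230):
        c=np.flatnonzero(ye[r]); 
        if len(c)>8: E.append(Y[r,c[0] if side==0 else c[-1]][:2])
    E=np.array(E); f=np.polyfit(E[:,1],E[:,0],1); r=E[:,0]-np.polyval(f,E[:,1]); k=abs(r)<1; f=np.polyfit(E[k,1],E[k,0],1)
    print("strip edge",side,len(E),E[:,1].min(),E[:,1].max(),"slope deg",np.degrees(f[0]),"x at y=30",np.polyval(f,30))
# half end edge: for columns 175..255, lowest dark row with z>20
E=[]
for c in range(178,258,2):
    r=np.flatnonzero((Y[:140,c,2]>20)&(Y[:140,c,2]<28)); 
    if len(r): E.append(Y[r[-1],c])
E=np.array(E); f=np.polyfit(E[:,0],E[:,1],1); print("half end slope deg",np.degrees(f[0]),"y at 75",np.polyval(f,75),np.median(E[:,2]))
E=[]
for r in range(3,58,2):
    c=np.flatnonzero((Y[r,:300,2]>19)&(Y[r,:300,0]>60)&(Y[r,:300,0]<120)); 
    if len(c): E.append(Y[r,c[-1]])
E=np.array(E); f=np.polyfit(E[:,1],E[:,0],1); print("half top slope",np.degrees(f[0]),np.polyval(f,75))
A=np.eye(4); s0=None
```

```text
strip edge 0 87 -53.35749124673732 94.1943658115492 slope deg -0.32920081442788063 x at y=30 29.16869398374784
strip edge 1 87 -53.17970262537252 93.8687722014201 slope deg -0.07569984127343167 x at y=30 41.3126472638092
half end slope deg 0.3195962548848275 y at 75 60.06158651510415 21.075198982143903
half top slope -0.0733441530839294 102.03303502622435
```

```bash
python3 - <<'E'
from h import *
M=roofT(); o=(M@[-.003,.0028,0,1])[:3]; print(o)
t=open("h.py").read(); i=t.index("RO=np"); j=t.index("\n",i); t=t[:i]+f"RO=np.array({o.round(4).tolist()}); RY=-4.8"+t[j:]; open("h.py","w").write(t)
E
python3 - <<'E'
from h import *
A,s=cur(); print(A[:3,3]); B=on(101,-3,24);row(A,B,8); row(B,on(101,-3,13),10)
E
```

```text
[0.48648978 0.27705081 0.06715189]
[0.55605988 0.2250263  0.16763874]
8 x [0.204, -0.002, 0.25, -0.001, 0.001, -0.01]
10 x [0.0, 0.0, 0.044, 0.0, -0.0, 0.0]
```

Emit:
send_rows:
  rows:
    - [[50, 0.2, 0, 0.25, 0, 0, -0.01], [50, 0.2, 0, 0.25, 0, 0, -0.01], [50, 0.2, 0, 0.25, 0, 0, -0.01], [50, 0.2, 0, 0.25, 0, 0, -0.01], [50, 0.2, 0, 0.25, 0, 0, -0.01], [50, 0.2, 0, 0.25, 0, 0, -0.01], [50, 0.2, 0, 0.25, 0, 0, -0.01], [50, 0.23, 0, 0.25, 0, 0, -0.01], [50, 0, 0, 0.04, 0, 0, 0], [50, 0, 0, 0.04, 0, 0, 0]]

```text
time_s: 13.68
ee_pos: [0.5751, 0.2663, 0.1186]
tool_rot: [2.83, -0.024, 1.493]
contact_force: [-0.1, 0.4, -0.1]
finger_gap: 0.687
grasp_force: 43.3
```

Emit:
send_rows:
  rows:
    - [[50, 0, 0, 0.04, 0, 0, 0], [50, 0, 0, 0.04, 0, 0, 0], [50, 0, 0, 0.04, 0, 0, 0], [50, 0, 0, 0.04, 0, 0, 0], [50, 0, 0, 0.04, 0, 0, 0], [50, 0, 0, 0.04, 0, 0, 0], [50, 0, 0, 0.02, 0, 0, 0], [50, 0, 0, 0.02, 0, 0, 0], [50, 0, 0, 0, 0, 0, 0], [50, 0, 0, 0, 0, 0, 0]]

```text
time_s: 14.52
ee_pos: [0.5773, 0.266, 0.1124]
tool_rot: [2.83, -0.025, 1.492]
contact_force: [0.6, -1.2, -1.1]
finger_gap: 0.683
grasp_force: 43.3
```

```bash
cat > st.py <<'E'
from h import *
A,s=cur(); B=np.linalg.inv(roofT())@A; print(s["time_s"],"roof TCP mm",(B[:3,3]*1e3).round(1),"force in roof",(roofT()[:3,:3].T@s["contact_force"]).round(1),s["finger_gap"].round(3),s["grasp_force"])
E
python3 st.py
```

```text
Traceback (most recent call last):
  File "st.py", line 2, in <module>
    A,s=cur(); B=np.linalg.inv(roofT())@A; print(s["time_s"],"roof TCP mm",(B[:3,3]*1e3).round(1),"force in roof",(roofT()[:3,:3].T@s["contact_force"]).round(1),s["finger_gap"].round(3),s["grasp_force"])
                                                                                                                                                                 ^^^^^^^^^^^^^^^^^^^^^
AttributeError: 'float' object has no attribute 'round'
```

Emit:
send_rows:
  rows:
    - [[50, 0, 0, 0.02, 0, 0, 0], [50, 0, 0, 0.02, 0, 0, 0], [50, 0, 0, 0.02, 0, 0, 0], [50, 0, 0, 0.02, 0, 0, 0], [50, 0, 0, 0, 0, 0, 0], [50, 0, 0, 0, 0, 0, 0], [50, 0, 0, 0, 0, 0, 0], [50, 0, 0, 0, 0, 0, 0], [50, 0, 0, 0, 0, 0, 0], [50, 0, 0, 0, 0, 0, 0]]

```text
time_s: 15.35
ee_pos: [0.5779, 0.266, 0.1106]
tool_rot: [2.83, -0.025, 1.492]
contact_force: [0.1, -0.9, -0.4]
finger_gap: 0.685
grasp_force: 43.3
```

```bash
sed -i 's/s\["finger_gap"\].round(3)/s["finger_gap"]/' st.py; python3 st.py
```

```text
15.35 roof TCP mm [100.9  -2.7  13. ] force in roof [-0.  -0.9 -0.4] 0.6849812215605382 43.345255851745605
```

Emit:
send_rows:
  rows:
    - [[50, 0, 0, 0.02, 0, 0, 0], [50, 0, 0, 0, 0, 0, 0], [50, 0, 0, 0.02, 0, 0, 0], [50, 0, 0, 0, 0, 0, 0], [50, 0, 0, 0.02, 0, 0, 0], [50, 0, 0, 0, 0, 0, 0], [50, 0, 0, 0, 0, 0, 0], [50, 0, 0, 0, 0, 0, 0], [50, 0, 0, 0, 0, 0, 0], [50, 0, 0, 0, 0, 0, 0]]

```text
time_s: 16.18
ee_pos: [0.5783, 0.2661, 0.1095]
tool_rot: [2.83, -0.025, 1.492]
contact_force: [-4.9, 0.1, 6.1]
finger_gap: 0.687
grasp_force: 44.2
```

```bash
python3 st.py
```

```text
16.1833 roof TCP mm [101.   -2.6  11.8] force in roof [-2.8 -0.1  7.3] 0.6868722875386912 44.1809606552124
```

Emit:
send_rows:
  rows:
    - [[69, 0, 0, 0, 0, 0, 0], [69, 0, 0, 0, 0, 0, 0], [69, 0, 0, 0, 0, 0, 0], [69, 0, 0, 0, 0, 0, 0], [69, 0, 0, -0.2, 0, 0, 0], [69, 0, 0, -0.4, 0, 0, 0], [69, 0, 0, -0.8, 0, 0, 0], [69, 0, 0, -1, 0, 0, 0], [69, 0, 0, -1, 0, 0, 0], [69, 0, 0, -1, 0, 0, 0]]

```text
time_s: 17.02
ee_pos: [0.5438, 0.266, 0.2159]
tool_rot: [2.829, -0.025, 1.492]
contact_force: [0.3, -0.2, -0.2]
finger_gap: 0.808
grasp_force: 0.0
```

```bash
python3 st.py
cat > look.py <<'E'
from h import *
from cell import cams
import sys
for n in sys.argv[2:]:
    c=cams.camera_params(n); p,d=cams.grab_frame(n); cv2.imwrite(f"pics/{sys.argv[1]}{n}.png",p[:,:,::-1])
    X,H=cloud(p,d,**c); M=roofT(); Y=(X-M[:3,3])@M[:3,:3]*1e3
    h,s,v=[H[...,i].astype(int) for i in range(3)]
    m=(abs(Y[...,2]-24.5)<5)&(Y[...,0]>35)&(Y[...,0]<145)&(abs(Y[...,1])<75)&(h>11)&(h<22)&(s>60)
    m=cv2.morphologyEx(m.astype(np.uint8),cv2.MORPH_OPEN,np.ones((3,3)))>0
    P=Y[m]; print(n,m.sum(),rect(P/1e3) if m.sum()>20 else "", np.median(P[:,2]))
    ye=(h>22)&(h<33)&(s>150)&(abs(Y[...,2]-22)<6)&(abs(Y[...,1])<110); P=Y[ye]; print(" strip",rect(P/1e3))
    dk=(abs(Y[...,2]-24)<4)&(Y[...,1]>45)&(Y[...,1]<120)&(h<11)&(Y[...,0]>45); 
    if dk.sum()>50: print(" half",rect(Y[dk]/1e3))
E
python3 look.py a wrist top
```

```text
17.0167 roof TCP mm [101.1  -2.6 123.7] force in roof [ 0.2 -0.2 -0.3] 0.8083733828568055 0.0
wrist 8826 (array([82.7,  8.7]), array([ 95.3, 131.3]), -89.95) 25.157830725101334
 strip (array([38.3, -0.1]), array([ 13.7, 219.8]), -89.89)
 half (array([85.1, 86.1]), array([62. , 82.9]), -3.64)
top 332 (array([102.4, -23.8]), array([59.3, 71.7]), -86.36) 25.58017266346694
 strip (array([ 38.4, -62.2]), array([93.1, 17.5]), 89.34)
```

View pics/awrist.png

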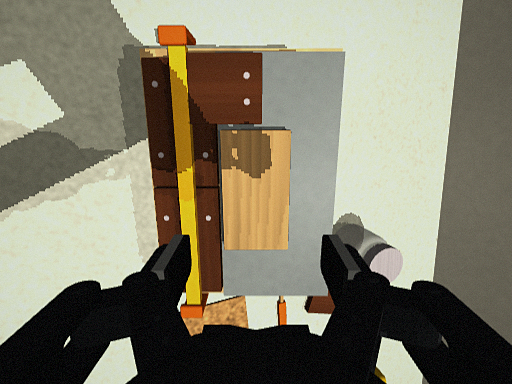

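The shingle lies at (220..290, 127..250), clear of the strip, with a small gap below the half shingle's end at row 123. Now I measure its position.

```bash
sed -i "s/    P=Y\[m\]; print(n/    l,L,S,_=cv2.connectedComponentsWithStats(m.astype(np.uint8)); m=L==1+S[1:,4].argmax()\n    P=Y[m]; print(n/; s/(h>11)&(h<22)&(s>60)/(h>13)\&(h<22)\&(s>60)\&(Y[...,0]>46)/" look.py; python3 look.py b wrist
python3 - <<'E'
from h import *
A,s=cur(); p=A
# push-down pose: tool x along -roof x? keep wrist turn small: tool x=roof x? 
for nm,xt,yt in(("-90",(1,0,0),(0,-1,0)),("+90",(-1,0,0),(0,1,0))):
    print(nm); row(A,on(150,-8,60,xt,yt),20)
print(s["joint_positions"])
E
```

```text
wrist 7813 (array([100.4,  -2.5]), array([ 60.1, 109.2]), -89.8) 25.323384007974433
 strip (array([38.3,  0. ]), array([ 13.4, 219.9]), -89.97)
 half (array([75.2, 88.7]), array([59.9, 62. ]), -89.92)
-90
20 x [0.062, 0.087, 0.129, 0.0, -0.002, 0.751]
+90
20 x [-0.082, 0.069, 0.129, 0.002, 0.0, -0.749]
[ 0.39082981  0.04353751  1.61577195 -0.12703902  1.19022791  0.50308097]
```

The shingle centre is at roof (100.4, -2.5) and it's square. Next I turn the tool so both fingers sit above the upper edge and push it down the slope.

Emit:
send_rows:
  rows:
    - [[50, -0.08, 0.07, 0.13, 0, 0, -0.75], [50, -0.08, 0.07, 0.13, 0, 0, -0.75], [50, -0.08, 0.07, 0.13, 0, 0, -0.75], [50, -0.08, 0.07, 0.13, 0, 0, -0.75], [50, -0.08, 0.07, 0.13, 0, 0, -0.75], [50, -0.08, 0.07, 0.13, 0, 0, -0.75], [50, -0.08, 0.07, 0.13, 0, 0, -0.75], [50, -0.08, 0.07, 0.13, 0, 0, -0.75], [50, -0.08, 0.07, 0.13, 0, 0, -0.75], [50, -0.08, 0.07, 0.13, 0, 0, -0.75]]

```text
time_s: 18.0
ee_pos: [0.575, 0.2516, 0.1887]
tool_rot: [2.902, 0.201, 2.253]
contact_force: [-0.6, -0.3, 0.5]
finger_gap: 0.583
grasp_force: 0.0
```

Emit:
send_rows:
  rows:
    - [[50, -0.08, 0.07, 0.13, 0, 0, -0.75], [50, -0.08, 0.07, 0.13, 0, 0, -0.75], [50, -0.08, 0.07, 0.13, 0, 0, -0.75], [50, -0.08, 0.07, 0.13, 0, 0, -0.75], [50, -0.08, 0.07, 0.13, 0, 0, -0.75], [50, -0.08, 0.07, 0.13, 0, 0, -0.75], [50, -0.08, 0.07, 0.13, 0, 0, -0.75], [50, -0.08, 0.07, 0.13, 0, 0, -0.75], [50, -0.08, 0.07, 0.13, 0, 0, -0.75], [50, -0.08, 0.07, 0.13, 0, 0, -0.75]]

```text
time_s: 18.83
ee_pos: [0.6092, 0.2569, 0.1655]
tool_rot: [3.117, 0.311, 3.059]
contact_force: [0.5, 0.3, 0.3]
finger_gap: 0.586
grasp_force: 0.0
```

```bash
python3 st.py
python3 - <<'E'
from h import *
A,s=cur(); row(A,on(151,-8,12,(-1,0,0),(0,1,0)),8)
E
```

```text
18.8333 roof TCP mm [148.2  -7.8  55.6] force in roof [0.5 0.3 0.1] 0.5856068878552485 0.0
8 x [-0.014, -0.001, 0.218, -0.001, -0.003, 0.006]
```

Emit:
send_rows:
  rows:
    - [[50, -0.014, 0, 0.22, 0, 0, 0.01], [50, -0.014, 0, 0.22, 0, 0, 0.01], [50, -0.014, 0, 0.22, 0, 0, 0.01], [50, -0.014, 0, 0.22, 0, 0, 0.01], [50, -0.014, 0, 0.22, 0, 0, 0.01], [50, -0.014, 0, 0.22, 0, 0, 0], [50, -0.014, 0, 0.22, 0, 0, 0], [50, -0.014, 0, 0.2, 0, 0, 0], [50, 0, 0, 0, 0, 0, 0], [50, 0, 0, 0, 0, 0, 0]]

```text
time_s: 19.67
ee_pos: [0.6253, 0.2567, 0.1255]
tool_rot: [3.114, 0.311, 3.049]
contact_force: [0.0, 0.6, -0.1]
finger_gap: 0.58
grasp_force: 0.0
```

```bash
python3 st.py;python3 look.py c wrist
```

```text
19.6667 roof TCP mm [151.2  -7.8  12.6] force in roof [-0.   0.6 -0.1] 0.5803997910562629 0.0
wrist 30363 (array([100.4,  -3. ]), array([ 60. , 110.7]), -89.76) 25.44544760950464
 strip (array([ 97.3, -26.3]), array([121.4, 166.7]), -89.62)
 half (array([75.7, 83.9]), array([59.6, 56.2]), 0.14)
```

Emit:
send_rows:
  rows:
    - [[50, 0.2, 0, 0, 0, 0, 0], [50, 0.2, 0, 0, 0, 0, 0], [50, 0.14, 0, 0, 0, 0, 0], [50, 0.14, 0, 0, 0, 0, 0], [50, 0.14, 0, 0, 0, 0, 0], [50, 0.14, 0, 0, 0, 0, 0], [50, 0.14, 0, 0, 0, 0, 0], [50, 0.08, 0, 0, 0, 0, 0], [50, 0.04, 0, 0, 0, 0, 0], [50, 0, 0, 0, 0, 0, 0]]

```text
time_s: 20.55
ee_pos: [0.5962, 0.2595, 0.1165]
tool_rot: [3.114, 0.312, 3.05]
contact_force: [0.4, -0.3, -0.7]
finger_gap: 0.587
grasp_force: 0.0
```

```bash
python3 st.py;python3 look.py d wrist
```

```text
20.55 roof TCP mm [120.6  -7.5  12.9] force in roof [ 0.2 -0.3 -0.8] 0.5868337934232745 0.0
wrist 28573 (array([80.2, -2.7]), array([110.5,  61.5]), 89.71) 25.40172442136613
 strip (array([ 72.1, -27.8]), array([174.8,  79.2]), 80.99)
 half (array([75.6, 83.7]), array([59.9, 56.1]), 0.25)
```

Emit:
send_rows:
  rows:
    - [[50, 0.04, 0, 0, 0, 0, 0], [50, 0.04, 0, 0, 0, 0, 0], [50, 0.04, 0, 0, 0, 0, 0], [50, 0.02, 0, 0, 0, 0, 0], [50, 0.02, 0, 0, 0, 0, 0], [50, 0, 0, 0, 0, 0, 0], [50, 0, 0, 0, 0, 0, 0], [50, 0, 0, 0, 0, 0, 0], [50, 0, 0, 0, 0, 0, 0], [50, 0, 0, 0, 0, 0, 0]]

```text
time_s: 21.43
ee_pos: [0.5926, 0.2598, 0.1153]
tool_rot: [3.114, 0.312, 3.049]
contact_force: [1.0, -0.3, 0.6]
finger_gap: 0.584
grasp_force: 0.2
```

```bash
python3 st.py
```

```text
21.4333 roof TCP mm [116.9  -7.5  13. ] force in roof [ 1.1 -0.2  0.3] 0.5843312574416799 0.2147265291569056
```

Emit:
send_rows:
  rows:
    - [[50, 0.01, 0, 0, 0, 0, 0], [50, 0.01, 0, 0, 0, 0, 0], [50, 0.01, 0, 0, 0, 0, 0], [50, 0.01, 0, 0, 0, 0, 0], [50, 0, 0, 0, 0, 0, 0], [50, 0, 0, 0, 0, 0, 0], [50, 0, 0, 0, 0, 0, 0], [50, 0, 0, 0, 0, 0, 0], [50, 0, 0, 0, 0, 0, 0], [50, 0, 0, 0, 0, 0, 0]]

```text
time_s: 22.27
ee_pos: [0.5923, 0.26, 0.1156]
tool_rot: [3.113, 0.313, 3.049]
contact_force: [5.9, 0.9, 1.9]
finger_gap: 0.587
grasp_force: 3.2
```

```bash
python3 st.py; python3 look.py e wrist
```

```text
22.2667 roof TCP mm [116.6  -7.4  13.3] force in roof [6.2 1.5 0. ] 0.586636461880654 3.1563284201547503
wrist 28121 (array([76.5, -2.5]), array([ 61.2, 110.2]), -89.85) 25.52184864197868
 strip (array([77. , -3.7]), array([219.5,  85.3]), 84.87)
 half (array([75.5, 84. ]), array([56.3, 60.2]), -0.11)
```

Emit:
send_rows:
  rows:
    - [[50, -0.2, 0, 0, 0, 0, 0], [50, -0.2, 0, 0, 0, 0, 0], [50, 0, 0, -0.6, 0, 0, 0], [50, 0, 0, -0.7, 0, 0, 0], [0, 0, 0, -0.7, 0, 0, 0], [0, 0, -0.6, 0, 0, 0, 0], [0, 0.5, -0.6, 0, 0, 0, 0], [0, 0.5, -0.6, 0, 0, 0, 0], [0, 0.5, -0.6, 0, 0, 0, 0], [0, 0.5, -0.6, 0, 0, 0, 0]]

```text
time_s: 23.15
ee_pos: [0.5316, 0.188, 0.148]
tool_rot: [3.114, 0.311, 3.049]
contact_force: [-1.4, 0.4, 1.4]
finger_gap: -0.0
grasp_force: 0.0
```

```bash
python3 st.py
python3 - <<'E'
from h import *
A,s=cur(); row(A,on(75,-84,17.5,(-1,0,0),(0,1,0)),8)
E
```

```text
23.15 roof TCP mm [ 75.  -83.1  62.9] force in roof [-0.9  0.3  1.8] -0.00017446185799639417 0.0
8 x [-0.0, -0.004, 0.227, -0.001, -0.002, -0.005]
```

Emit:
send_rows:
  rows:
    - [[0, 0, 0, 0.22, 0, 0, 0], [0, 0, 0, 0.23, 0, 0, 0], [0, 0, 0, 0.23, 0, 0, 0], [0, 0, 0, 0.23, 0, 0, 0], [0, 0, 0, 0.23, 0, 0, 0], [0, 0, 0, 0.23, 0, 0, 0], [0, 0, 0, 0.23, 0, 0, 0], [0, 0, 0, 0.22, 0, 0, 0], [0, 0, 0, 0, 0, 0, 0], [0, 0, 0, 0, 0, 0, 0]]

```text
time_s: 23.98
ee_pos: [0.5461, 0.1887, 0.1046]
tool_rot: [3.114, 0.311, 3.05]
contact_force: [0.2, -0.6, -0.1]
finger_gap: -0.004
grasp_force: 0.0
```

```bash
python3 st.py; python3 look.py f wrist
```

```text
23.9833 roof TCP mm [ 75.4 -82.4  17.2] force in roof [ 0.2 -0.6 -0.1] -0.0035088182199243824 0.0
wrist 18591 (array([75.9, -0.9]), array([114. ,  59.9]), 89.98) 25.255853064636774
 strip (array([ 40.4, -30.9]), array([ 17.3, 158.2]), -89.81)
 half (array([75.2, 53.6]), array([62.2,  5.6]), 10.54)
```

Emit:
send_rows:
  rows:
    - [[0, 0, 0.1, 0, 0, 0, 0], [0, 0, 0.1, 0, 0, 0, 0], [0, 0, 0.1, 0, 0, 0, 0], [0, 0, 0.06, 0, 0, 0, 0], [0, 0, 0.04, 0, 0, 0, 0], [0, 0, 0.04, 0, 0, 0, 0], [0, 0, 0, 0, 0, 0, 0], [0, 0, 0, 0, 0, 0, 0], [0, 0, 0, 0, 0, 0, 0], [0, 0, 0, 0, 0, 0, 0]]

```text
time_s: 24.87
ee_pos: [0.547, 0.1996, 0.1053]
tool_rot: [3.114, 0.312, 3.049]
contact_force: [0.7, -0.2, -0.6]
finger_gap: 0.002
grasp_force: 0.0
```

```bash
python3 st.py
```

```text
24.8667 roof TCP mm [ 75.6 -71.5  17.5] force in roof [ 0.5 -0.1 -0.8] 0.0024245579478503385 0.0
```

Emit:
send_rows:
  rows:
    - [[0, 0, 0.03, 0, 0, 0, 0], [0, 0, 0.03, 0, 0, 0, 0], [0, 0, 0.02, 0, 0, 0, 0], [0, 0, 0.02, 0, 0, 0, 0], [0, 0, 0.02, 0, 0, 0, 0], [0, 0, 0, 0, 0, 0, 0], [0, 0, 0, 0, 0, 0, 0], [0, 0, 0, 0, 0, 0, 0], [0, 0, 0, 0, 0, 0, 0], [0, 0, 0, 0, 0, 0, 0]]

```text
time_s: 25.7
ee_pos: [0.5473, 0.2026, 0.1054]
tool_rot: [3.114, 0.312, 3.049]
contact_force: [0.0, 0.5, 1.0]
finger_gap: -0.005
grasp_force: 0.0
```

```bash
python3 st.py
```

```text
25.7 roof TCP mm [ 75.6 -68.4  17.6] force in roof [0.3 0.5 0.9] -0.0054975885107175345 0.0
```

```bash
python3 look.py g wrist
python3 - <<'E'
import cv2; p=cv2.imread("pics/gwrist.png"); cv2.imwrite("pics/g2.png",p)
E
```

```text
wrist 17702 (array([75.7,  0.7]), array([113.8,  59.3]), 90.0) 25.16514643935151
 strip (array([ 37. , -23.3]), array([173.6,  14.6]), 88.42)
 half (array([76. , 59.2]), array([63.2, 18.5]), 13.44)
```

View pics/g2.png

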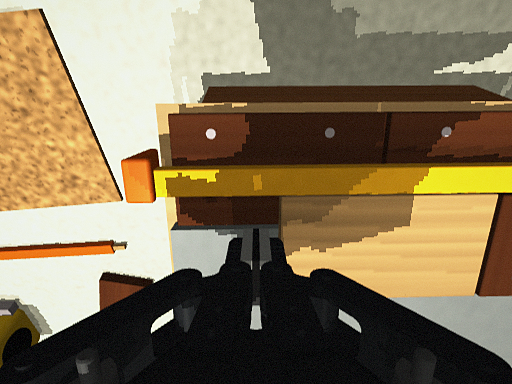

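The fingers at (262..283, 240) touch the shingle's end at column 280. Its far end at column 497 is almost against the half shingle at about 500. I keep pressing in small steps.

Emit:
send_rows:
  rows:
    - [[0, 0, 0.02, 0, 0, 0, 0], [0, 0, 0.02, 0, 0, 0, 0], [0, 0, 0.01, 0, 0, 0, 0], [0, 0, 0, 0, 0, 0, 0], [0, 0, 0, 0, 0, 0, 0], [0, 0, 0, 0, 0, 0, 0], [0, 0, 0, 0, 0, 0, 0], [0, 0, 0, 0, 0, 0, 0], [0, 0, 0, 0, 0, 0, 0], [0, 0, 0, 0, 0, 0, 0]]

```text
time_s: 26.58
ee_pos: [0.5474, 0.2039, 0.1054]
tool_rot: [3.114, 0.312, 3.049]
contact_force: [0.6, -0.5, -0.4]
finger_gap: 0.0
grasp_force: 0.0
```

```bash
python3 st.py; python3 look.py g wrist
```

```text
26.5833 roof TCP mm [ 75.6 -67.1  17.5] force in roof [ 0.5 -0.4 -0.6] 0.00027113421468317507 0.00977113530097995
wrist 17686 (array([75.7,  1.3]), array([112.4,  59.4]), 89.97) 25.131459987995036
 strip (array([ 38.7, -22.1]), array([175.1,  39.4]), 80.67)
 half (array([75.4, 64.9]), array([62.1, 21.2]), 3.51)
```

Emit:
send_rows:
  rows:
    - [[0, 0, 0.02, 0, 0, 0, 0], [0, 0, 0.02, 0, 0, 0, 0], [0, 0, 0, 0, 0, 0, 0], [0, 0, 0, 0, 0, 0, 0], [0, 0, 0, 0, 0, 0, 0], [0, 0, 0, 0, 0, 0, 0], [0, 0, 0, 0, 0, 0, 0], [0, 0, 0, 0, 0, 0, 0], [0, 0, 0, 0, 0, 0, 0], [0, 0, 0, 0, 0, 0, 0]]

```text
time_s: 27.47
ee_pos: [0.5475, 0.2049, 0.1055]
tool_rot: [3.114, 0.312, 3.049]
contact_force: [0.1, -0.6, -0.5]
finger_gap: -0.001
grasp_force: 0.0
```

```bash
python3 st.py
```

```text
27.4667 roof TCP mm [ 75.6 -66.1  17.6] force in roof [ 0.  -0.6 -0.5] -0.0011463273528205722 0.003341944056955981
```

Emit:
send_rows:
  rows:
    - [[0, 0, 0.02, 0, 0, 0, 0], [0, 0, 0.02, 0, 0, 0, 0], [0, 0, 0, 0, 0, 0, 0], [0, 0, 0, 0, 0, 0, 0], [0, 0, 0, 0, 0, 0, 0], [0, 0, 0, 0, 0, 0, 0], [0, 0, 0, 0, 0, 0, 0], [0, 0, 0, 0, 0, 0, 0], [0, 0, 0, 0, 0, 0, 0], [0, 0, 0, 0, 0, 0, 0]]

```text
time_s: 28.3
ee_pos: [0.5475, 0.2055, 0.1054]
tool_rot: [3.115, 0.311, 3.049]
contact_force: [-0.1, -5.5, 0.8]
finger_gap: -0.002
grasp_force: 2.5
```

```bash
python3 st.py
```

```text
28.3 roof TCP mm [ 75.6 -65.6  17.5] force in roof [ 0.6 -5.5  0.8] -0.0015007309896023643 2.5340333953499794
```

Now it's seated, with 5.5 N against the half shingle. I back off, rise and look.

Emit:
send_rows:
  rows:
    - [[0, 0, -0.2, 0, 0, 0, 0], [0, 0, -0.3, 0, 0, 0, 0], [0, 0, -0.2, -0.4, 0, 0, 0], [0, 0, 0, -0.8, 0, 0, 0], [0, -0.4, 0, -1, 0, 0, 0], [0, -0.8, 0.5, -1, 0, 0, 0], [0, -0.8, 0.8, -1, 0, 0, 0], [0, -0.8, 0.8, -1, 0, 0, 0], [0, 0, 0.8, 0, 0, 0, 0], [0, 0, 0, 0, 0, 0, 0]]

```text
time_s: 29.13
ee_pos: [0.5792, 0.2568, 0.2548]
tool_rot: [3.111, 0.315, 3.05]
contact_force: [-0.3, 0.0, -1.3]
finger_gap: 0.001
grasp_force: 0.0
```

```bash
python3 st.py; python3 look.py z wrist
```

```text
29.1333 roof TCP mm [147.3  -8.  149.7] force in roof [-0.7 -0.  -1.2] 0.0012312443510446008 0.0
wrist 8158 (array([75.5,  1.8]), array([110.5,  58.5]), 89.86) 25.279272996838017
 strip (array([ 40.5, -26.1]), array([168.1,  24.6]), 84.59)
 half (array([75.2, 88. ]), array([59.9, 62.9]), -89.82)
```

View pics/zwrist.png

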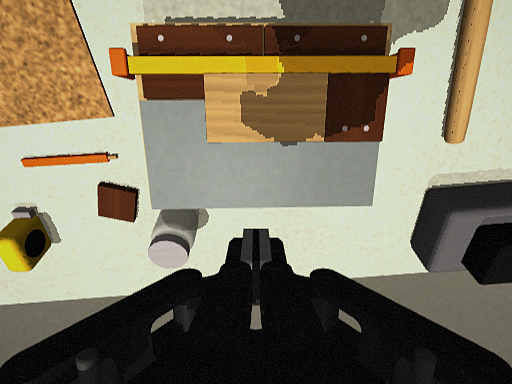

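The shingle sits at (205..327, 73..142), against the strip and butted to the half shingle at column 327. It straddles the joint at column 264, measures (75.5, 1.8) in the roof frame and is square. The gripper is clear, so I hand in.

```bash
python3 -c "
from cell import ticket; print(ticket.job_done())"
```

```text
the job is handed in; nothing more can be done
None
```

The job is handed in (no verdict was returned): the shingle was laid flat on the mat and let go, then laid flat and square on the roof, hard against the gauge strip and the half shingle. The last picture showed no visible slip of the strip and the pencil, spare half, tape and jar in place. The blue board and the hammer's head were outside that view.

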